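# Lock the cabin case trolley handle at its second stop and hold it

### The job

The packed cabin case lies on the hall table with a spray can standing in the way of its trolley handle: first put the can back in the shoe-care tray, upright, midway between the polish jar and the brush. Then take the handle's grip, press its red button and pull the handle out to the second stop, which is fully out, let the button spring back out so that the handle locks there, and finish while still holding the grip with the fingers, clear of the button. Leave everything else where it stands.

Things in the scene. Friction and masses are not known exactly. Their poses are not given: they have to be found in the camera images.
- case: petrol-blue cabin case, packed, does not budge: shell 420 (x) x 300 (y) x 180 high, lying on its front. Origin: centre of its underside, on the table. Its -x end is the handle end, -x the pull direction; wheels stand 48 mm out of the +x end. An open cup in the upper edge of the handle end (170 wide, 73 deep along x, 80 deep from the top) holds the grip
- handle: trolley handle: black grip bar 150 (case y) x 24 (case x) x 28 high on two 16 mm wide tubes that run into the case at case y = +-62. Origin: bar centre, at case (-197 - extension, 0, 150) mm; axes as the case's. Fully in, there are 48 mm free for a finger between the bar and the cup's back wall, 36 mm under the bar, and the outer face is level with the shell's end
- extension (a joint): how far the handle is out, m: 0 in (locked, as at start), 0.140 first stop, 0.280 second stop (end of travel 0.284). Slides with 3 N friction + 12 N per m/s. A spring pin locks it at each of the three (few mm play) unless the button is pressed over 2.6 mm; kept pressed, it slides past the first stop unfelt. Let go between stops, the pin snaps in at the next; at the second, beyond 0.278
- button: red release button, 28 wide (case y) x 16 high, mid of the bar's outer face (away from the case), 4.5 mm proud. Origin: centre of its outer face, 16.5 mm outward of the bar's centre when out, same height. Fingers closed from above on the bar's middle, one on the button, one on the inner face (28.5 mm across), press it flush; beside it, over 25 mm from the middle, they do not
- press (a joint): how far the button is pressed in, m: 0 out, 0.0045 fully in (flush). Spring: 4.5 N at first, 8.6 N fully in
- can: yellow spray can with paper band and white cap, upright cylinder 45 mm in diameter, 165 high, 0.15 to 0.30 kg. Origin: centre of its underside
- tray: dark steel shoe-care tray, fixed, 140 (x) x 280 (y) outside, floor 4 thick, rim 4 thick and 16 high. Origin: centre of its underside. The jar and the brush stand at its y = +95 and -95 mm, either way round, both at x = 0; the can's place is the middle, x = y = 0, standing on the floor
- jar: brown polish jar with dark cap, 56 in diameter, 55 high, in the tray. Origin: centre of its underside
- brush: shoe brush, bristles down, light wood back, 120 (x) x 44 (y) x 46 high, lying across the tray. Origin: centre of its underside
- key_bowl: blue bowl with keys, 140 in diameter, 42 high. Origin: centre of its underside
- glasses_case: wine-red glasses case, 62 (x) x 155 (y) x 30 high. Origin: centre of its underside
- shoe_horn: small shoe horn, all steel, 198 long (x), 38 wide, 7 high. Origin: under its middle
- torch: pocket torch lying along x, 125 long, 34 high. Origin: under its middle
Things that resemble listed ones, but are neither listed nor needed, are in the scene too. What is shaped like the can but green or purple is not meant.

How it is judged:
By the outcome, as a careful person would: the job done as asked, in the order asked, and still so for the second after the job is handed in, while the arm keeps its last pose, push and grip.
It also fails if it takes over 54 s, if anything falls off the work surface, if the arm or the gripper's body presses on something with over 40 N, if the wrist force passes 120 N, or if a joint passes its speed limit or range.

### The arm

A 6-joint arm with a two-finger parallel gripper is mounted at the origin on the work surface. World frame = base frame: x ahead of the robot, y to its left, z up, the work surface at z = 0. Lengths are in m, angles in rad, forces in N, time in s.
With the tool pointing down it reaches from about 0.25 to 0.85 m from the base axis. Payload 12.5 kg.
Tool frame: the origin (TCP) lies at the centre of the arm's flange, where the gripper is bolted on; the fingertips stand robot.tips_ahead ahead of it and the grasp point (between the pads) lies 167 mm ahead of it (robot.tips_ahead is the distance from the TCP to the fingertips, in m); z points along the fingers, y is the line along which they close (so a half turn about z gives the same grasp; the last joint's range is limited). The gripper opens to 93 mm and grips with 3 to 60 N. Pads are 15 mm wide; open, the fingers measure 128 mm over their backs; the gripper's body (75 mm by 188 mm) begins 65 mm behind the grasp point.
Start: joints at [1.257, 0.351, 1.652, -0, 1.139, -0.085], TCP at [0.125, 0.536, 0.405] pointing down, gripper open.
Joint ranges: [-2.75, 2.75], [-0.79, 2.1], [0.01, 2.65], [-1.57, 4.71], [0.07, 3.14], [-2.87, 2.87]. Speed limits (rad/s): [2.22, 2.22, 2.79, 3.14, 3.14, 3.14].

### API

Orientations are given as [roll, pitch, yaw] about the fixed x, y, z axes, in that order (R = Rz(yaw) Ry(pitch) Rx(roll)).
In Python, from workcell import robot gives the robot as it stands.
- The arm moves only by the shell command python3 -m crank 'ROWS' [FORCE]. ROWS is JSON, a list of rows, each a list of 3 entries, a list of its own where there are three numbers: the turn, a rotation vector about the tool's x, y, z in degrees, then the shift along the tool's x, y, z in m, then the closure in counts, from 0 (fully open) to 255 (shut). A call has exactly 10 rows; each row shifts and turns the commanded pose from where the row before left it, along the tool's axes as they then stand; what a row does not reach is not made up. A row lasts 1/8 s, in which the tool goes at most 62.5 mm and 10.7 degrees, less where a joint would pass 70% of its speed; a pose out of reach is approached as far as the arm can. A call is refused whole if a number of a shift passes 0.0625 or a number of a turn 10.7, either way. A call with a gripper value outside its range is refused whole. The fingers move at their own pace and stop on an object; FORCE is the grip in N (left out, the last holds). Time passes only in rows, so rows that do not move let the fingers close, or fill a call up. It gives the time, the measured TCP pose, the force, the opening and the grip force at its end, in the units of the state.
- robot.get_obs(): the state, without advancing time (a new reading comes with each control period).
- robot.get_image(name): name is "scene" or "side" or "wrist"; returns a dict with "frame" (400x640x3 uint8, red, green, blue), "fx", "fy", "cx", "cy" (pixels), "dist" ([k1, k2, p1, p2, k3] as OpenCV has them; the pictures are not rectified), "view" (4x4, takes a point from world to camera coordinates). Camera axes: x right, y down, z forward; pixel columns grow to the right and rows downward; lengths in m; the calibration is good to about 2 mm. A picture is of the moment at which its call begins. There is no depth.
- robot.hand_in(): hands the job in; it is judged then, once.
Trained networks look in a picture, given as the dict that the camera call returned (one of the last four; its "shot" number tells which), for a name from the list of things; names that differ only in an ending like _2 or _b are one class to them, and where a whole thing is asked for, a point or a joint stands for the part that bears it (a point fixed in the world has none). Each returns a list of dicts, best first, with "score" (0 to 1); they miss things now and then, are a little off and sometimes report something else, mostly with a low value. They report only what shows in the picture. A call takes as long as a camera call. They do not tell look-alikes from the thing itself.
- robot.spot_in(query, picture): "xy" ([column, row] in pixels, amid what is visible of it).
- robot.cut_out(query, picture): "mask" (400x640 bool, what is visible of it) and "xy" ([column, row] in pixels, amid what is visible of it).
- robot.spot_point(query, picture): "xy" ([column, row] in pixels: a listed point, or the origin of a listed thing).
The state is a dict: "t": time; "joint_positions": joint angles; "joint_velocities": joint speeds; "tau": joint torques, N m; "position": TCP position; "eef_rot": TCP orientation; "contact_force": force on the tool from outside, world axes, zero at the start; "moment": the same for the moment, N m; "gripper_width": finger opening in m; "grip_force": force on a finger pad.
Only numpy, scipy, OpenCV 4.12 (cv2) and the standard library are available. Lean on these libraries where they do the work, as an engineer would, in place of code of your own. Each camera call takes 0.05 s, during which the arm holds its last target. There are 200 camera calls.

## Working session

There is one attempt and no reset: what is moved stays moved. The work goes in short steps, Python scripts to look and compute and a shell command to move; the robot and the scene stay as the last step left them, time stands still between calls to the robot, and variables do not carry over. Pictures are saved under pics/ and viewed, at most 10 in all, crops included, and the job is handed in when it is done.

```bash
mkdir -p pics; ls; cat > h.py <<'E'
import numpy as np, cv2
from workcell import robot
def cam(p):
    K=np.array([[p['fx'],0,p['cx']],[0,p['fy'],p['cy']],[0,0,1.]]);return K,np.array(p['dist'],float),np.array(p['view'])
def ray(p,xy):
    K,d,V=cam(p);u=cv2.undistortPoints(np.array([[xy]],float),K,d)[0,0]
    R=V[:3,:3];o=-R.T@V[:3,3];return o,R.T@np.array([u[0],u[1],1])
def onz(p,xy,z):
    o,r=ray(p,xy);return o+r*(z-o[2])/r[2]
def proj(p,X):
    K,d,V=cam(p);return cv2.projectPoints(np.atleast_2d(np.array(X,float)),cv2.Rodrigues(V[:3,:3])[0],V[:3,3],K,d)[0][:,0]
def tri(obs):
    A=np.zeros((3,3));b=np.zeros(3)
    for p,xy in obs:
        o,r=ray(p,xy);r/=np.linalg.norm(r);M=np.eye(3)-np.outer(r,r);A+=M;b+=M@o
    return np.linalg.solve(A,b)
def save(p,n,crop=None,s=1):
    f=p['frame'][...,::-1]
    if crop: f=f[crop[1]:crop[3],crop[0]:crop[2]]
    cv2.imwrite('pics/'+n,cv2.resize(f,None,fx=s,fy=s,interpolation=cv2.INTER_CUBIC))
E
python3 - <<'E'
from h import *
np.set_printoptions(precision=4,suppress=True)
print(robot.tips_ahead, robot.get_obs())
P={n:robot.get_image(n) for n in('scene','side')}
for n,p in P.items():
    save(p,n+'0.png')
    o=-p['view'][:3,:3].T@p['view'][:3,3]; print(n,o)
    for q in ['case','handle','button','can','tray','jar','brush']:
        print(n,q,[(np.round(d['xy']),round(d['score'],2),onz(p,d['xy'],{'handle':.15,'button':.15}.get(q,0))[:2]) for d in robot.spot_point(q,p)[:4]])
E
```

```text
pics
0.1861 {'t': 0.0, 'joint_positions': array([ 1.2574,  0.3512,  1.6524, -0.    ,  1.1391, -0.0846]), 'joint_velocities': array([-0.0002,  0.0005,  0.0005, -0.    ,  0.0012, -0.0008]), 'tau': array([ -0.0006, -49.7337, -28.5249,   0.0699,   0.0258,  -0.0001]), 'position': array([0.1247, 0.5355, 0.4042]), 'eef_rot': array([-3.1404, -0.0001,  2.9128]), 'contact_force': array([ 0.6241, -0.2013,  0.1939]), 'moment': array([0.0452, 0.0521, 0.0254]), 'grip_force': 0.0, 'gripper_width': 0.0930650415183646}
scene [1.187  0.5494 1.2583]
scene case []
scene handle [(array([257., 160.]), 0.82, array([ 0.5749, -0.1713]))]
scene button [(array([270., 263.]), 0.72, array([0.8229, 0.1107])), (array([264., 161.]), 0.38, array([ 0.5639, -0.1495]))]
scene can [(array([336., 184.]), 0.87, array([0.396 , 0.0239])), (array([320., 256.]), 0.85, array([0.6563, 0.1569])), (array([303., 145.]), 0.81, array([ 0.3266, -0.1856])), (array([314., 173.]), 0.72, array([ 0.4067, -0.0691]))]
scene tray [(array([393., 275.]), 0.82, array([0.5614, 0.3723]))]
scene jar [(array([370., 252.]), 0.58, array([0.541 , 0.2704])), (array([259., 161.]), 0.46, array([ 0.4909, -0.2615]))]
scene brush [(array([416., 293.]), 0.97, array([0.5701, 0.4586]))]
side [ 0.0405 -0.6937  0.9864]
side case []
side handle [(array([367., 236.]), 0.63, array([ 0.562 , -0.1761]))]
side button []
side can [(array([308., 264.]), 0.94, array([ 0.421, -0.063])), (array([305., 303.]), 0.9, array([ 0.3348, -0.1772])), (array([285., 253.]), 0.85, array([0.3835, 0.0207])), (array([330., 196.]), 0.81, array([0.6733, 0.1551]))]
side tray [(array([327., 245.]), 0.61, array([ 0.5201, -0.0353])), (array([278., 179.]), 0.6, array([0.5583, 0.3653]))]
side jar [(array([285., 192.]), 0.53, array([0.5409, 0.2791]))]
side brush [(array([273., 167.]), 0.66, array([0.5851, 0.4503]))]
```

View pics/scene0.png

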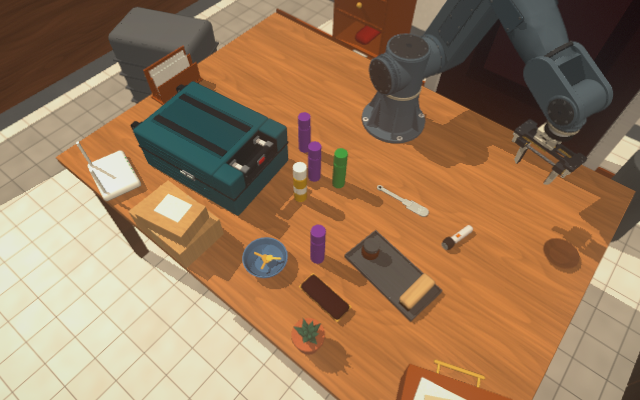

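View pics/side0.png

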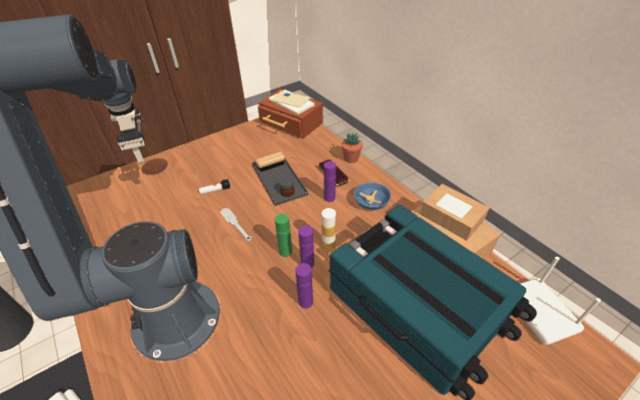

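The can meant is the yellow one with the white cap: scene (300,183), side (329,228). The other upright cylinders are green (340,168) or purple (304,132), (314,161), (318,244). The handle cup faces the tray, with the red button near scene (262,158). I'll take an enlarged crop to confirm this, then fit the poses.

```bash
python3 - <<'E'
from h import *
np.set_printoptions(precision=4,suppress=True)
P={n:robot.get_image(n) for n in('scene','side')}
save(P['scene'],'crop1.png',(120,70,320,220),4)
cans={}
for n,p in P.items():
    hsv=cv2.cvtColor(p['frame'],cv2.COLOR_RGB2HSV)
    for q in ['can']:
        for d in robot.cut_out(q,p):
            m=d['mask']; ys,xs=np.nonzero(m); print(n,q,np.round(d['xy']),round(d['score'],2),'hue',np.median(hsv[m][:,0]),'bbox',xs.min(),xs.max(),ys.min(),ys.max(), 'foot/orig', )
    for d in robot.spot_point('can',p): print('  pt',np.round(d['xy'],1),round(d['score'],2),onz(p,d['xy'],0)[:2])
    for q,z in(('tray',.016),('brush',.046),('jar',.055)):
        for d in robot.cut_out(q,p)[:1]:
            m=d['mask'].astype(np.uint8); c=max(cv2.findContours(m,0,1)[0],key=len)[:,0]
            W=np.array([onz(p,x,z)[:2] for x in c],np.float32)
            print(n,q,d['score'],cv2.minAreaRect(W*1000), 'at z=0', cv2.minAreaRect(np.array([onz(p,x,0)[:2] for x in c],np.float32)*1000))
    R=onz  # red button pixels
    r=((hsv[...,0]<6)|(hsv[...,0]>174))&(hsv[...,1]>150)&(hsv[...,2]>90)
    k,l,s,ce=cv2.connectedComponentsWithStats(r.astype(np.uint8)); print([(s[i,4],ce[i]) for i in range(1,k) if s[i,4]>8])
E
```

```text
scene can [338. 166.] 0.92 hue 48.0 bbox 332 347 148 187 foot/orig
scene can [314. 159.] 0.76 hue 153.0 bbox 308 320 142 181 foot/orig
scene can [316. 244.] 0.71 hue 154.0 bbox 310 325 225 262 foot/orig
scene can [302. 126.] 0.58 hue 153.0 bbox 298 309 112 150 foot/orig
  pt [305.4 145.6] 0.78 [ 0.325  -0.1766]
  pt [297.6 199.8] 0.69 [ 0.5337 -0.0383]
  pt [314.6 174.4] 0.69 [ 0.41   -0.0631]
  pt [318.2 258.3] 0.62 [0.6644 0.1577]
scene brush 0.84 ((584.6918334960938, 457.7877197265625), (45.24245834350586, 132.17189025878906), 81.82449340820312) at z=0 ((561.836669921875, 454.3114013671875), (46.95912170410156, 137.18701171875), 81.82437896728516)
scene jar 0.64 ((558.3148193359375, 276.19635009765625), (76.0406265258789, 50.47743606567383), 12.445618629455566) at z=0 ((529.5780029296875, 263.70867919921875), (79.5162124633789, 52.78464889526367), 12.44564437866211)
[(np.int32(269), array([366.2751,  34.4721])), (np.int32(22), array([261.5, 160. ]))]
side can [306. 245.] 0.91 hue 146.0 bbox 298 313 225 266 foot/orig
side can [332. 181.] 0.91 hue 146.0 bbox 323 335 162 200 foot/ori
[... 343 characters left out ...]
 [215.6 188.9] 0.2 [0.3271 0.4619]
side tray 0.92 ((559.5657958984375, 356.82904052734375), (293.461669921875, 146.0934295654297), 80.56560516357422) at z=0 ((568.1239013671875, 374.15032958984375), (298.3004455566406, 148.5023193359375), 80.56562042236328)
side brush 0.7 ((570.44775390625, 436.92254638671875), (92.04186248779297, 122.09822845458984), 80.27947998046875) at z=0 ((596.369384765625, 492.2279052734375), (96.54425811767578, 128.0708465576172), 80.27946472167969)
side jar 0.51 ((535.265625, 248.82003784179688), (104.00424194335938, 49.50727081298828), 59.19742202758789) at z=0 ((564.4807739257812, 304.47698974609375), (110.14591979980469, 52.430789947509766), 59.19736862182617)
[]
```

View pics/crop1.png

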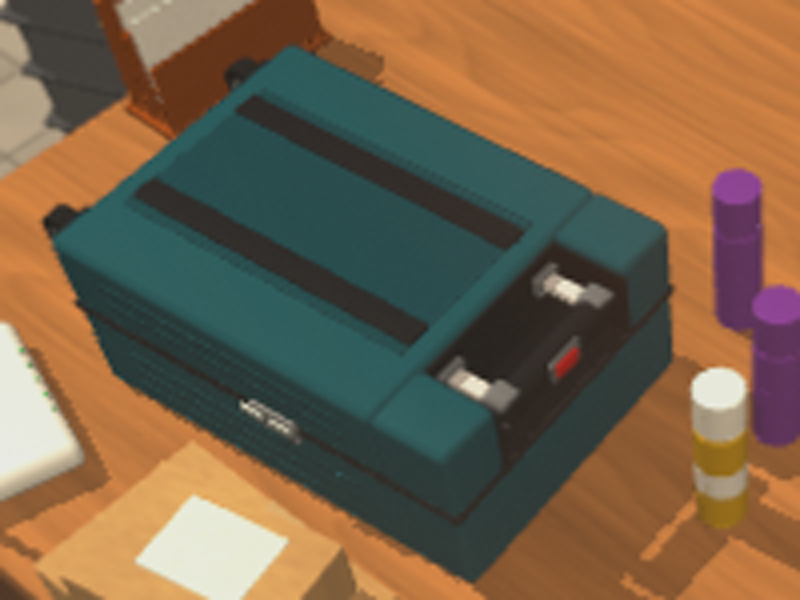

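Crop confirms it: the can with the white cap and paper band is at crop (720,447), and the red button is at crop (565,360). Next I fit the case pose from its corners.

```bash
python3 - <<'E'
from h import *
from scipy.optimize import least_squares
np.set_printoptions(precision=4,suppress=True)
p=robot.get_image('scene'); s=robot.get_image('side')
c=lambda x,y:np.array([120+x/4-.4,70+y/4-.4])
loc=np.array([[-.21,.15,.18],[-.21,-.15,.18],[.21,-.15,.18],[.21,.15,.18],[-.2135,0,.15]])
for z,xy in((.18,(668,232)),(.18,(450,460)),(.18,(297,47)),(.18,(58,240)),(0,(470,580)),(.15,(565,361)),(0,(668,370))):print(xy,onz(p,c(*xy),z)[:2])
# handle end direction approx +y: -x_case ~ +y
pix={0:None}
A=np.array([c(450,460),c(668,232),c(297,47),c(58,240),c(565,361)])
for perm in ((0,1,2,3,4),(1,0,3,2,4)):
  def f(v):
    R=np.array([[np.cos(v[2]),-np.sin(v[2])],[np.sin(v[2]),np.cos(v[2])]])
    X=loc[list(perm)].copy();X[:,:2]=X[:,:2]@R.T+v[:2]
    return (proj(p,X)-A).ravel()
  r=least_squares(f,[.62,-.35,-1.2]);print(perm,r.x,np.degrees(r.x[2]),r.fun)
for n,q in(('scene',p),('side',s)):
    for k in('handle','button'):print(n,k,[(d['xy'],round(d['score'],2)) for d in robot.spot_point(k,q)])
E
```

```text
(668, 232) [ 0.4268 -0.172 ]
(450, 460) [ 0.7101 -0.143 ]
(297, 47) [ 0.4674 -0.5793]
(58, 240) [ 0.7538 -0.5514]
(470, 580) [ 0.7092 -0.1561]
(565, 361) [ 0.5669 -0.1619]
(668, 370) [ 0.4308 -0.1783]
(0, 1, 2, 3, 4) [ 0.5877 -0.3655 -1.4701] -84.2293991610796 [-1.0086  1.4448  1.9204 -1.5339 -0.3222 -2.315  -2.6171 -0.4094  2.125
  1.2241]
(1, 0, 3, 2, 4) [ 0.5813 -0.3714 -0.9449] -54.141586209588255 [ 46.207  -86.8672 -18.0273  36.117  -58.6035  75.6455  25.3899 -37.5965
  14.4866 -24.7188]
scene handle [([259.5, 157.0], 0.91)]
scene button [([262.3, 162.9], 0.55)]
side handle [([365.2, 237.9], 0.58)]
side button []
```

```bash
python3 -m crank '[[[0,0,-9.45],[0,0,0],0],[[0,0,-9.45],[0,0,0],0],[[0,0,0],[-0.026,-0.048,0],0],[[0,0,0],[-0.026,-0.048,0],0],[[0,0,0],[-0.026,-0.048,0],0],[[0,0,0],[-0.026,-0.048,0],0],[[0,0,0],[-0.026,-0.048,0],0],[[0,0,0],[-0.026,-0.048,0],0],[[0,0,0],[-0.026,-0.048,0],0],[[0,0,0],[-0.026,-0.048,0],0]]' 20
python3 - <<'E'
from h import *
np.set_printoptions(precision=4,suppress=True)
p=robot.get_image('wrist');save(p,'w1.png');o=robot.get_obs();print(o['position'],o['eef_rot'],o['joint_positions'])
for q,z in(('tray',0),('jar',0),('brush',0),('can',0)):print(q,[(np.round(d['xy']),round(d['score'],2),onz(p,d['xy'],z)[:2]) for d in robot.spot_point(q,p)[:4]])
E
```

```text
t: 2.95
position: [0.3711, 0.173, 0.405]
eef_rot: [3.141, 0.001, -3.041]
contact_force: [0.9, 0.9, 0.1]
gripper_width: 0.093
grip_force: 0.0
[0.3736 0.1694 0.4051] [-3.1402  0.0018 -3.0427] [ 0.3125  0.0906  1.9854 -0.002   1.0642 -1.3562]
tray []
jar [(array([378., 306.]), 0.85, array([0.5476, 0.2708]))]
brush []
can [(array([128., 191.]), 0.93, array([ 0.4192, -0.0583])), (array([196., 174.]), 0.93, array([0.3891, 0.0268])), (array([146., 264.]), 0.85, array([ 0.5185, -0.0421])), (array([ 33., 114.]), 0.7, array([ 0.3359, -0.1717]))]
```

View pics/w1.png

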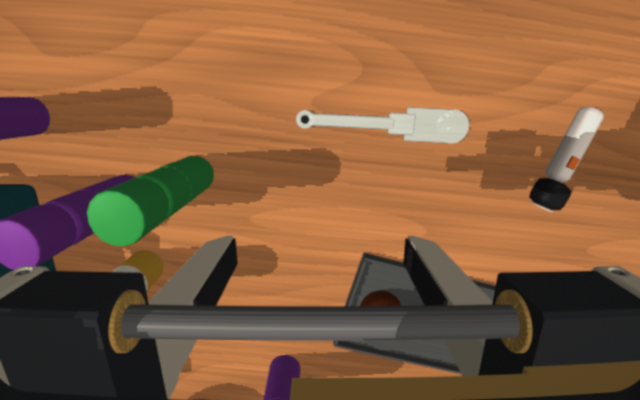

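```bash
python3 -m crank '[[[0,0,0],[-0.0256,-0.0454,0],0],[[0,0,0],[-0.0256,-0.0454,0],0],[[0,0,0],[-0.0256,-0.0454,0],0],[[0,0,0],[-0.0256,-0.0454,0],0],[[0,0,0],[-0.0256,-0.0454,0],0],[[0,0,0],[0,0,0],0],[[0,0,0],[0,0,0],0],[[0,0,0],[0,0,0],0],[[0,0,0],[0,0,0],0],[[0,0,0],[0,0,0],0]]'
python3 - <<'E'
from h import *
np.set_printoptions(precision=4,suppress=True)
o=robot.get_obs();print(o['position'],o['eef_rot'])
P={n:robot.get_image(n) for n in('wrist','side','scene')}
save(P['wrist'],'w2.png')
for n,p in P.items():
  for q,z in(('can',0),('button',.15),('handle',.15),('jar',0),('brush',0),('tray',0)):print(n,q,[(np.round(d['xy']),round(d['score'],2),onz(p,d['xy'],z)[:2]) for d in robot.spot_point(q,p)[:5]])
  hsv=cv2.cvtColor(p['frame'],cv2.COLOR_RGB2HSV)
  m=((hsv[...,0]>17)&(hsv[...,0]<30)&(hsv[...,1]>170)&(hsv[...,2]>90)).astype(np.uint8)
  k,l,s,c=cv2.connectedComponentsWithStats(m);print('yellow',[(s[i],c[i]) for i in range(1,k) if s[i,4]>15])
E
```

```text
t: 4.45
position: [0.5205, -0.0379, 0.4049]
eef_rot: [-3.142, 0.0, -3.04]
contact_force: [0.4, -0.1, -0.6]
gripper_width: 0.0933
grip_force: 0.0
[ 0.5205 -0.0379  0.4049] [-3.1415  0.0002 -3.0399]
wrist can [(array([318., 172.]), 0.93, array([ 0.5212, -0.0386])), (array([392.,  61.]), 0.69, array([0.3894, 0.0288])), (array([311.,  84.]), 0.59, array([ 0.4226, -0.0572]))]
wrist button [(array([163., 248.]), 0.8, array([ 0.5641, -0.1567]))]
wrist handle []
wrist jar [(array([558., 218.]), 0.82, array([0.5486, 0.2724]))]
wrist brush [(array([318., 170.]), 0.69, array([ 0.5195, -0.0393]))]
wrist tray [(array([619., 236.]), 0.69, array([0.5641, 0.3663]))]
yellow [(array([303, 152,  30,  10,  98], dtype=int32), array([318.0714, 154.949 ])), (array([294, 163,  46,  20, 288], dtype=int32), array([317.0903, 169.8681]))]
side can [(array([286., 255.]), 0.89, array([0.3833, 0.012 ])), (array([330., 248.]), 0.83, array([ 0.5193, -0.052 ])), (array([303., 301.]), 0.81, array([ 0.3312, -0.1679])), (array([308., 268.]), 0.57, array([ 0.4143, -0.0759])), (array([329., 196.]), 0.54, array([0.6693, 0.
[... 589 characters left out ...]
04., 147.]), 0.46, array([ 0.3331, -0.1762]))]
scene button [(array([261., 161.]), 0.45, array([ 0.5689, -0.1594]))]
scene handle [(array([256., 160.]), 0.79, array([ 0.5768, -0.1723]))]
scene jar [(array([370., 252.]), 0.57, array([0.5432, 0.2712]))]
scene brush [(array([416., 291.]), 0.97, array([0.5628, 0.4558]))]
scene tray [(array([393., 275.]), 0.76, array([0.5612, 0.3726]))]
yellow [(array([293, 178,  14,  11, 105], dtype=int32), array([299.8   , 183.4095])), (array([294, 193,  13,   9,  79], dtype=int32), array([300.3038, 197.2658])), (array([262, 255,   8,  13,  40], dtype=int32), array([264.8 , 259.45])), (array([434, 360,  51,  27, 232], dtype=int32), array([459.0388, 370.4181]))]
```

View pics/w2.png

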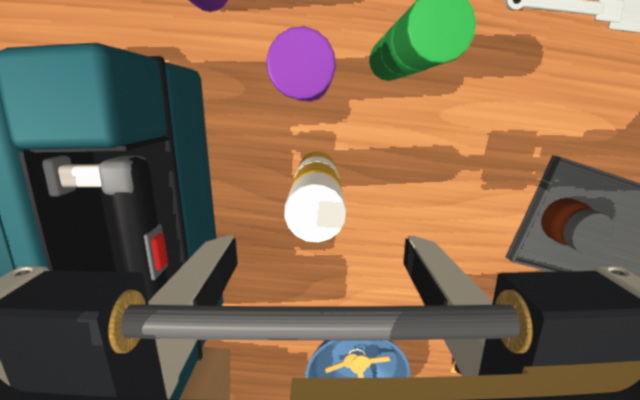

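The can's cap sits at wrist (315,213), between the fingers, and the tray's left end is at (560,215). Checking the cap position once before I descend.

```bash
python3 - <<'E'
from h import *
p=robot.get_image('wrist');print(onz(p,(315,213),.165),onz(p,(318,172),0))
E
python3 -m crank '[[[0,0,0],[0,0,0.03],0],[[0,0,0],[0,0,0.03],0],[[0,0,0],[0,0,0.03],0],[[0,0,0],[0,0,0.023],0],[[0,0,0],[0,0,0],0],[[0,0,0],[0,0,0],100],[[0,0,0],[0,0,0],255],[[0,0,0],[0,0,0],255],[[0,0,0],[0,0,0],255],[[0,0,0],[0,0,0],255]]' 25
```

```text
[ 0.51725579 -0.04086756  0.165     ] [ 0.52153227 -0.03943422  0.        ]
t: 6.8
position: [0.5207, -0.0383, 0.2919]
eef_rot: [-3.141, 0.0, -3.04]
contact_force: [-0.5, -0.7, -0.7]
gripper_width: 0.0473
grip_force: 0.2
```

```bash
python3 -m crank '[[[0,0,0],[0,0,0],255],[[0,0,0],[0,0,0],255],[[0,0,0],[0,0,0],255],[[0,0,0],[0,0,-0.01],255],[[0,0,0],[0,0,-0.02],255],[[0,0,0],[0,0,-0.025],255],[[0,0,0],[0,0,-0.025],255],[[0,0,0],[0,0,-0.01],255],[[0,0,0],[0,0,0],255],[[0,0,0],[0,0,0],255]]' 25
python3 - <<'E'
from h import *
np.set_printoptions(precision=4,suppress=True)
P={n:robot.get_image(n) for n in('wrist','side','scene')}
o=robot.get_obs();print(o['position'],o['eef_rot'])
save(P['wrist'],'w3.png')
for n in P:print(n,[(np.round(d['xy']),round(d['score'],2),onz(P[n],d['xy'],.09)) for d in robot.spot_point('can',P[n])])
E
```

```text
t: 8.05
position: [0.5204, -0.0383, 0.3808]
eef_rot: [3.141, -0.001, -3.04]
contact_force: [0.2, -0.1, -1.8]
gripper_width: 0.0449
grip_force: 25.0
[ 0.5206 -0.0383  0.381 ] [ 3.1413 -0.0013 -3.0405]
wrist [(array([309.,  79.]), 0.93, array([ 0.4251, -0.0549,  0.09  ])), (array([320., 196.]), 0.72, array([ 0.5182, -0.0373,  0.09  ])), (array([393.,  59.]), 0.57, array([0.4034, 0.0074, 0.09  ]))]
side [(array([304., 302.]), 0.89, array([ 0.3069, -0.222 ,  0.09  ])), (array([307., 264.]), 0.81, array([ 0.3823, -0.12  ,  0.09  ])), (array([284., 254.]), 0.73, array([ 0.3473, -0.0461,  0.09  ])), (array([325., 231.]), 0.7, array([ 0.5056, -0.0437,  0.09  ]))]
scene [(array([333., 183.]), 0.98, array([0.4545, 0.0514, 0.09  ])), (array([314., 176.]), 0.81, array([ 0.47  , -0.0166,  0.09  ])), (array([318., 257.]), 0.81, array([0.6984, 0.1815, 0.09  ])), (array([301., 182.]), 0.77, array([ 0.5183, -0.0351,  0.09  ])), (array([262., 158.]), 0.59, array([ 0.5253, -0.2044,  0.09  ]))]
```

```bash
python3 -m crank '[[[0,0,0],[-0.005,0.025,0],255],[[0,0,0],[-0.0102,0.05,0],255],[[0,0,0],[-0.0102,0.05,0],255],[[0,0,0],[-0.0102,0.05,0],255],[[0,0,0],[-0.0102,0.05,0],255],[[0,0,0],[-0.0102,0.05,0],255],[[0,0,0],[-0.0102,0.05,0],255],[[0,0,0],[-0.0102,0.05,0],255],[[0,0,0],[-0.0056,0.025,0],255],[[0,0,0],[0,0,0],255]]' 25
python3 - <<'E'
from h import *
np.set_printoptions(precision=4,suppress=True)
P={n:robot.get_image(n) for n in('wrist','side','scene')}
o=robot.get_obs();print(o['position'],o['eef_rot'])
save(P['wrist'],'w4.png')
for n in P:
  for q,z in(('jar',0),('brush',0),('tray',0),('can',.09)):print(n,q,[(np.round(d['xy']),round(d['score'],2),onz(P[n],d['xy'],z)[:2]) for d in robot.spot_point(q,P[n])[:3]])
E
```

```text
t: 9.6
position: [0.5616, 0.3694, 0.381]
eef_rot: [-3.141, -0.001, -3.038]
contact_force: [-0.7, -1.1, -2.1]
gripper_width: 0.0446
grip_force: 25.0
[0.5619 0.3671 0.3815] [-3.1411 -0.0005 -3.041 ]
wrist jar [(array([231., 155.]), 0.82, array([0.548 , 0.2704]))]
wrist brush [(array([396., 200.]), 0.8, array([0.5806, 0.46  ]))]
wrist tray [(array([317., 179.]), 0.61, array([0.565 , 0.3673]))]
wrist can [(array([322., 197.]), 0.92, array([0.5601, 0.3724])), (array([132., 242.]), 0.58, array([0.6202, 0.2047]))]
side jar [(array([287., 192.]), 0.74, array([0.5488, 0.2769])), (array([370., 202.]), 0.7, array([0.7752, 0.0412]))]
side brush [(array([268., 164.]), 0.81, array([0.5784, 0.4758]))]
side tray [(array([277., 179.]), 0.8, array([0.5582, 0.3693]))]
side can [(array([304., 302.]), 0.96, array([ 0.3077, -0.2207])), (array([307., 265.]), 0.84, array([ 0.3817, -0.1209])), (array([330., 195.]), 0.79, array([0.6164, 0.0835]))]
scene jar [(array([370., 251.]), 0.65, array([0.5392, 0.2692])), (array([324., 300.]), 0.43, array([0.7627, 0.2584]))]
scene brush [(array([417., 290.]), 0.89, array([0.5588, 0.4555]))]
scene tray [(array([394., 273.]), 0.82, array([0.5547, 0.372 ]))]
scene can [(array([397., 262.]), 0.85, array([0.566 , 0.3712])), (array([316., 258.]), 0.83, array([0.7037, 0.1797])), (array([337., 182.]), 0.81, array([0.4429, 0.057 ]))]
```

View pics/w4.png

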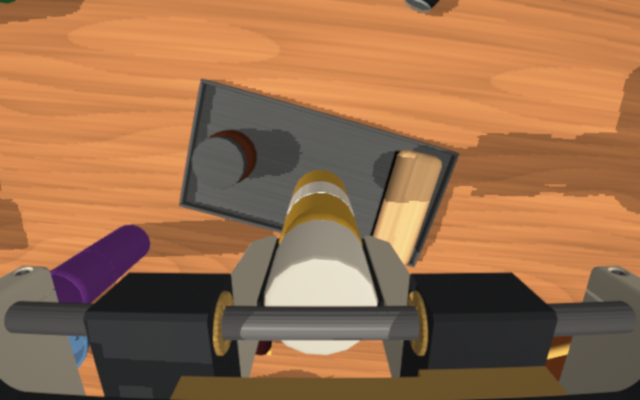

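The held can is over the tray. Rim corners show at (203,79), (457,152) and (181,205); the last two lie on a diagonal, so their midpoint gives the centre.

```bash
python3 - <<'E'
from h import *
p=robot.get_image('wrist')
a,b,c=[onz(p,x,.016) for x in((203,79),(457,152),(181,205))];print(a,b,c,(b+c)/2,np.linalg.norm(a-b),np.linalg.norm(a-c))
print(robot.get_obs()['position'])
E
```

```text
[0.47190093 0.24214866 0.016     ] [0.5180354  0.51065357 0.016     ] [0.60713254 0.2184474  0.016     ] [0.56258397 0.36455049 0.016     ] 0.2724394901370702 0.13729289828871674
[0.56187984 0.36790359 0.38169742]
```

```bash
python3 -m crank '[[[0,0,0],[-0.001,0,0.02],255],[[0,0,0],[0,0,0.025],255],[[0,0,0],[0,0,0.02],255],[[0,0,0],[0,0,0.012],255],[[0,0,0],[0,0,0.005],255],[[0,0,0],[0,0,0.003],255],[[0,0,0],[0,0,0],255],[[0,0,0],[0,0,0],255],[[0,0,0],[0,0,0],255],[[0,0,0],[0,0,0],255]]' 25
```

```text
t: 11.65
position: [0.5629, 0.368, 0.2969]
eef_rot: [3.142, 0.0, -3.041]
contact_force: [0.1, -0.4, -1.7]
gripper_width: 0.045
grip_force: 25.0
```

```bash
python3 -m crank '[[[0,0,0],[0,0,0.0013],255],[[0,0,0],[0,0,0],255],[[0,0,0],[0,0,0],150],[[0,0,0],[0,0,0],100],[[0,0,0],[0,0,0],0],[[0,0,0],[0,0,0],0],[[0,0,0],[0,0,-0.02],0],[[0,0,0],[0,0,-0.035],0],[[0,0,0],[0,0,-0.035],0],[[0,0,0],[0,0,-0.035],0]]' 25
```

```text
t: 12.9
position: [0.5627, 0.3679, 0.4233]
eef_rot: [3.141, 0.001, -3.04]
contact_force: [1.0, -0.2, 0.3]
gripper_width: 0.0931
grip_force: 0.0
```

```bash
python3 -m crank '[[[0,0,0],[0.002,-0.025,0],0],[[0,0,0],[0.005,-0.051,0],0],[[0,0,0],[0.005,-0.051,0],95],[[0,0,0],[0.005,-0.051,0],95],[[0,0,0],[0.005,-0.051,0],95],[[0,0,0],[0.005,-0.051,0],95],[[0,0,0],[0.005,-0.051,0],95],[[0,0,0],[0.005,-0.051,0],95],[[0,0,0],[0.005,-0.051,0],95],[[0,0,0],[0.003,-0.033,0],95]]' 25
python3 - <<'E'
from h import *
np.set_printoptions(precision=4,suppress=True)
P={n:robot.get_image(n) for n in('wrist','side','scene')}
o=robot.get_obs();print(o['position'],o['eef_rot'],o['gripper_width'])
save(P['wrist'],'w5.png');save(P['side'],'s5.png',(200,120,440,300),3)
for n in P:
  for q,z in(('button',.15),('handle',.15),('can',.004)):print(n,q,[(np.round(d['xy']),round(d['score'],2),onz(P[n],d['xy'],z)[:2]) for d in robot.spot_point(q,P[n])[:5]])
E
```

```text
t: 14.15
position: [0.5648, -0.1023, 0.422]
eef_rot: [-3.141, 0.002, -3.042]
contact_force: [0.2, 0.4, 0.6]
gripper_width: 0.0586
grip_force: 0.0
[ 0.565  -0.1012  0.4216] [-3.1412  0.0012 -3.0427] 0.05842871295877565
wrist button [(array([254., 194.]), 0.85, array([ 0.5621, -0.154 ]))]
wrist handle [(array([228., 197.]), 0.74, array([ 0.5663, -0.1745]))]
wrist can [(array([499., 257.]), 0.85, array([0.6602, 0.1523])), (array([369.,  47.]), 0.58, array([ 0.4214, -0.0604])), (array([450.,  27.]), 0.57, array([0.3901, 0.0261]))]
side button [(array([277., 176.]), 0.55, array([0.4856, 0.2193]))]
side handle [(array([369., 236.]), 0.71, array([ 0.5669, -0.1821]))]
side can [(array([282., 251.]), 0.77, array([0.3804, 0.0311])), (array([302., 302.]), 0.77, array([ 0.327 , -0.1708])), (array([333., 198.]), 0.74, array([0.6728, 0.1369])), (array([308., 265.]), 0.73, array([ 0.4191, -0.0683])), (array([279., 180.]), 0.71, array([0.5602, 0.3573]))]
scene button [(array([262., 161.]), 0.55, array([ 0.5681, -0.1565])), (array([266., 263.]), 0.34, array([0.8297, 0.1009]))]
scene handle [(array([257., 160.]), 0.86, array([ 0.5729, -0.1715]))]
scene can [(array([313., 173.]), 0.91, array([ 0.4114, -0.0713])), (array([306., 148.]), 0.89, array([ 0.3362, -0.1634])), (array([335., 183.]), 0.85, array([0.3962, 0.0172])), (array([320., 259.]), 0.83, array([0.6657, 0.1643])), (array([395., 273.]), 0.77, array([0.5551, 0.3741]))]
```

View pics/w5.png

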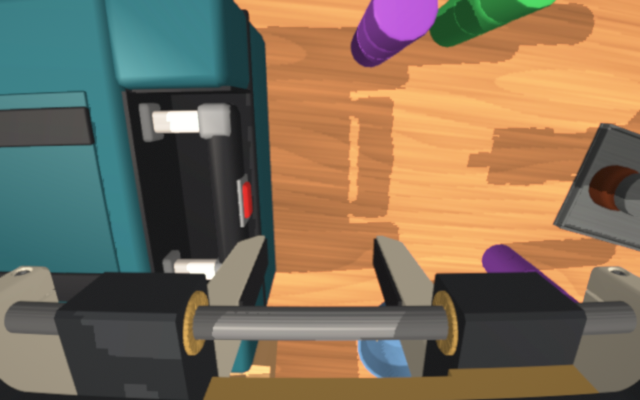

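View pics/s5.png

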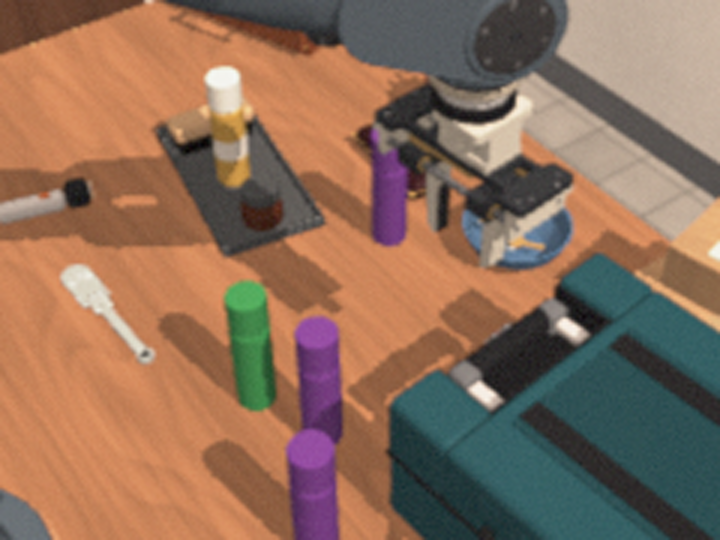

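The can stands upright between jar and brush (side crop (228,130)). In the wrist view the button is at (247,200), the tubes at (180,120) and (195,267), and the bar spans columns 213–240 at row 200.

```bash
python3 - <<'E'
from h import *
np.set_printoptions(precision=4,suppress=True)
p=robot.get_image('wrist')
for n,x,z in(('btn',(247,200),.15),('barL',(213,200),.164),('barR',(240,200),.164),('tubeA',(178,121),.157),('tubeB',(195,267),.157),('brA',(145,121),.157),('brB',(168,265),.157)):print(n,onz(p,x,z))
print(robot.get_obs()['position'])
a=onz(p,(147,105),.164)-onz(p,(170,262),.164);print('dir',np.degrees(np.arctan2(a[1],a[0])))
E
```

```text
btn [ 0.5669 -0.1565  0.15  ]
barL [ 0.5651 -0.1793  0.164 ]
barR [ 0.563  -0.1589  0.164 ]
tubeA [ 0.5098 -0.208   0.157 ]
tubeB [ 0.6271 -0.196   0.157 ]
brA [ 0.5121 -0.2326  0.157 ]
brB [ 0.6278 -0.2187  0.157 ]
[ 0.5651 -0.0998  0.4205]
dir -173.65302253181756
```

```bash
python3 -m crank '[[[0,0,0],[0.002,-0.03,0],95],[[0,0,0],[0.003,-0.0409,0],95],[[0,0,0],[0,0,0],95],[[0,0,0],[0,0,0.03],95],[[0,0,0],[0,0,0.03],95],[[0,0,0],[0,0,0.025],95],[[0,0,0],[0,0,0.0185],95],[[0,0,0],[0,0,0],95],[[0,0,0],[0,0,0],95],[[0,0,0],[0,0,0],95]]' 20
```

```text
t: 16.05
position: [0.5675, -0.1712, 0.3179]
eef_rot: [-3.141, 0.001, -3.041]
contact_force: [0.0, -0.9, -0.5]
gripper_width: 0.0581
grip_force: 0.0
```

```bash
python3 -m crank '[[[0,0,0],[0,0,0],255],[[0,0,0],[0,0,0],255],[[0,0,0],[0,0,0],255],[[0,0,0],[0,0,0],255],[[0,0,0],[0,0,0],255],[[0,0,0],[0,0,0],255],[[0,0,0],[0,0,0],255],[[0,0,0],[0,0,0],255],[[0,0,0],[0,0,0],255],[[0,0,0],[0,0,0],255]]' 20
```

```text
t: 17.3
position: [0.5673, -0.1712, 0.317]
eef_rot: [-3.141, 0.0, -3.041]
contact_force: [-0.7, -2.4, 1.8]
gripper_width: 0.0239
grip_force: 20.0
```

```bash
python3 -m crank '[[[0,0,0],[0,0.015,0],255],[[0,0,0],[0,0.03,0],255],[[0,0,0],[0,0.035,0],255],[[0,0,0],[0,0.035,0],255],[[0,0,0],[0,0.035,0],255],[[0,0,0],[0,0.035,0],255],[[0,0,0],[0,0.03,0],255],[[0,0,0],[0,0.025,0],255],[[0,0,0],[0,0.015,0],255],[[0,0,0],[0,0.007,0],255]]' 20
python3 - <<'E'
from h import *
p=robot.get_image('scene');save(p,'s6.png',(180,80,420,260),3);print(robot.get_obs())
E
```

```text
t: 18.55
position: [0.5399, 0.0903, 0.317]
eef_rot: [-3.142, -0.003, -3.04]
contact_force: [-8.4, -5.1, 8.8]
gripper_width: 0.0237
grip_force: 20.0
{'t': 18.6, 'joint_positions': array([ 8.15146939e-02,  4.53965602e-01,  1.73901048e+00,  5.96257259e-04,
        9.51866438e-01, -1.59157711e+00]), 'joint_velocities': array([-0.01229498, -0.00038453,  0.00301851,  0.01225521, -0.0004592 ,
       -0.01833551]), 'tau': array([ -2.70812228, -48.04148912, -26.57248378,  -0.38674867,
        -1.87888853,   0.06041805]), 'position': array([0.53983928, 0.09080204, 0.31696088]), 'eef_rot': array([ 3.1410407 , -0.00323918, -3.039643  ]), 'contact_force': array([-8.93380979,  3.14411673,  8.37119109]), 'moment': array([0.37972307, 1.25647718, 0.10482183]), 'grip_force': 19.997689425945282, 'gripper_width': 0.02403559179900262}
```

View pics/s6.png

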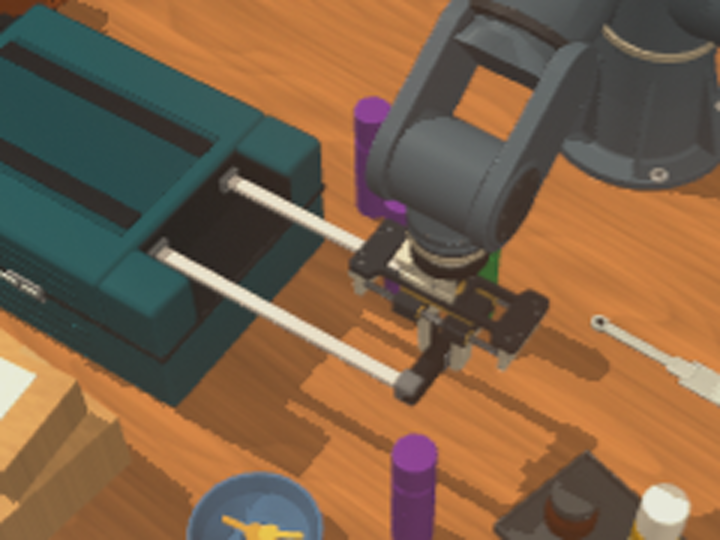

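```bash
python3 -m crank '[[[0,0,0],[0.0005,0.004,-0.0005],255],[[0,0,0],[0.0005,0.004,-0.0005],255],[[0,0,0],[0.0005,0.004,0],255],[[0,0,0],[0,0.003,0],255],[[0,0,0],[0,0.0025,0],255],[[0,0,0],[0,0.001,0],255],[[0,0,0],[0,0,0],255],[[0,0,0],[0,0,0],255],[[0,0,0],[0,0,0],255],[[0,0,0],[0,0,0],255]]' 20
```

```text
t: 19.85
position: [0.5376, 0.1072, 0.317]
eef_rot: [-3.14, -0.001, -3.041]
contact_force: [4.0, -8.9, -12.0]
gripper_width: 0.0237
grip_force: 20.0
```

```bash
python3 -m crank '[[[0,0,0],[0,0.001,0.0005],255],[[0,0,0],[0,0.001,0],255],[[0,0,0],[0,0.001,0],255],[[0,0,0],[0,0,0],255],[[0,0,0],[0,0,0],255],[[0,0,0],[0,0,0],255],[[0,0,0],[0,0,0],255],[[0,0,0],[0,0,0],255],[[0,0,0],[0,0,0],255],[[0,0,0],[0,0,0],255]]' 20
```

```text
t: 21.1
position: [0.5375, 0.1087, 0.317]
eef_rot: [-3.137, -0.001, -3.041]
contact_force: [3.2, -25.4, -7.8]
gripper_width: 0.0255
grip_force: 20.0
```

```bash
python3 -m crank '[[[0,0,0],[0,-0.0015,0],255],[[0,0,0],[0,0,0],255],[[0,0,0],[0,0,0],200],[[0,0,0],[0,0,0],140],[[0,0,0],[0,0,0],130],[[0,0,0],[0,0,0],130],[[0,0,0],[0,0,0],130],[[0,0,0],[0,0,0],130],[[0,0,0],[0,0,0],130],[[0,0,0],[0,0,0],130]]' 20
```

```text
t: 22.35
position: [0.5374, 0.1092, 0.3175]
eef_rot: [-3.142, 0.0, -3.04]
contact_force: [0.6, -0.2, -1.0]
gripper_width: 0.0459
grip_force: 0.0
```

```bash
python3 -m crank '[[[0,0,0],[0.01,0,0],130],[[0,0,0],[0.015,0,0],130],[[0,0,0],[0.015,0,0],130],[[0,0,0],[0,0,0],130],[[0,0,0],[0,0,0],255],[[0,0,0],[0,0,0],255],[[0,0,0],[0,0,0],255],[[0,0,0],[0,0,0],255],[[0,0,0],[0,0,0],255],[[0,0,0],[0,0,0],255]]' 20
```

```text
t: 23.6
position: [0.4981, 0.1036, 0.3174]
eef_rot: [-3.138, -0.0, -3.04]
contact_force: [1.8, -19.2, 1.2]
gripper_width: 0.0242
grip_force: 20.0
```

```bash
python3 -m crank '[[[0,0,0],[0,-0.002,0],255],[[0,0,0],[0,-0.002,0],255],[[0,0,0],[0,-0.002,0],255],[[0,0,0],[0,0,0],255],[[0,0,0],[0,0,0],255],[[0,0,0],[0,0,0],255],[[0,0,0],[0,0,0],255],[[0,0,0],[0,0,0],255],[[0,0,0],[0,0,0],255],[[0,0,0],[0,0,0],255]]' 20
```

```text
t: 24.85
position: [0.4984, 0.0992, 0.3174]
eef_rot: [-3.141, 0.001, -3.04]
contact_force: [5.5, 1.9, -4.5]
gripper_width: 0.0238
grip_force: 20.0
```

```bash
python3 -m crank '[[[0,0,0],[0,-0.001,0],255],[[0,0,0],[0,-0.001,0],255],[[0,0,0],[0,-0.001,0],255],[[0,0,0],[0,0,0],255],[[0,0,0],[0,0,0],255],[[0,0,0],[0,0,0],255],[[0,0,0],[0,0,0],255],[[0,0,0],[0,0,0],255],[[0,0,0],[0,0,0],255],[[0,0,0],[0,0,0],255]]' 20
python3 - <<'E'
from h import *
print(robot.get_obs()['contact_force'],robot.get_obs()['position'])
E
```

```text
t: 26.1
position: [0.4987, 0.0963, 0.3174]
eef_rot: [-3.142, 0.001, -3.04]
contact_force: [5.1, 2.6, -4.2]
gripper_width: 0.0239
grip_force: 20.0
[ 5.14051929  2.56150803 -4.19785325] [0.49866833 0.0963255  0.31736783]
```

```bash
python3 -m crank '[[[0,0,0],[0,-0.001,0],255],[[0,0,0],[0,-0.001,0],255],[[0,0,0],[0,-0.001,0],255],[[0,0,0],[0,0,0],255],[[0,0,0],[0,0,0],255],[[0,0,0],[0,0,0],255],[[0,0,0],[0,0,0],255],[[0,0,0],[0,0,0],255],[[0,0,0],[0,0,0],255],[[0,0,0],[0,0,0],255]]' 20
python3 - <<'E'
from h import *
print(robot.get_obs()['contact_force'],robot.get_obs()['position'])
p=robot.get_image('wrist');save(p,'w7.png')
E
```

```text
t: 27.35
position: [0.4987, 0.0951, 0.3173]
eef_rot: [3.137, 0.001, -3.041]
contact_force: [3.6, 23.1, -5.6]
gripper_width: 0.0242
grip_force: 20.0
[ 3.62970945 23.10512778 -5.64181862] [0.49873417 0.09506042 0.31731507]
```

View pics/w7.png

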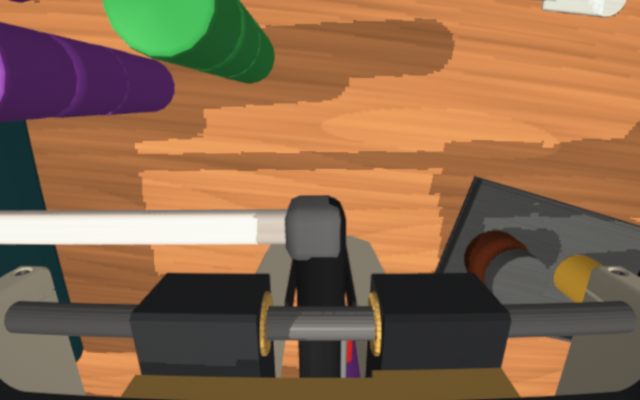

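```bash
python3 -m crank '[[[0,0,0],[0,0.002,0],255],[[0,0,0],[0,0.002,0],255],[[0,0,0],[0,0.002,0],255],[[0,0,0],[0,0.002,0],255],[[0,0,0],[0,0.0015,0],255],[[0,0,0],[0,0,0],255],[[0,0,0],[0,0,0],255],[[0,0,0],[0,0,0],255],[[0,0,0],[0,0,0],255],[[0,0,0],[0,0,0],255]]' 20
python3 - <<'E'
from h import *
np.set_printoptions(precision=4,suppress=True)
for n in('scene','side'):
  p=robot.get_image(n)
  for q,z in(('can',.004),('jar',0),('brush',0),('handle',.15),('button',.15)):print(n,q,[(np.round(d['xy']),round(d['score'],2),onz(p,d['xy'],z)[:2]) for d in robot.spot_point(q,p)[:5]])
print(robot.get_obs()['contact_force'],robot.get_obs()['position'])
E
```

```text
t: 28.65
position: [0.498, 0.1025, 0.3173]
eef_rot: [-3.141, 0.001, -3.041]
contact_force: [5.4, -1.3, -5.4]
gripper_width: 0.0238
grip_force: 20.0
scene can [(array([303., 143.]), 0.81, array([ 0.3241, -0.1881])), (array([318., 258.]), 0.78, array([0.6661, 0.1561])), (array([392., 273.]), 0.64, array([0.5616, 0.3677])), (array([402., 202.]), 0.18, array([0.3145, 0.2438]))]
scene jar [(array([368., 252.]), 0.85, array([0.5456, 0.2671]))]
scene brush [(array([412., 292.]), 0.77, array([0.5733, 0.4475]))]
scene handle []
scene button []
side can [(array([284., 255.]), 0.96, array([0.3763, 0.0121])), (array([309., 264.]), 0.78, array([ 0.4217, -0.0662])), (array([302., 303.]), 0.66, array([ 0.3255, -0.1747])), (array([332., 197.]), 0.66, array([0.6734, 0.1441])), (array([276., 178.]), 0.61, array([0.558 , 0.3746]))]
side jar [(array([284., 193.]), 0.7, array([0.5377, 0.28  ]))]
side brush [(array([272., 168.]), 0.75, array([0.5782, 0.4469])), (array([217., 191.]), 0.58, array([0.3266, 0.4482]))]
side handle [(array([305., 188.]), 0.57, array([0.5321, 0.1119]))]
side button []
[ 5.5077 -0.0923 -6.742 ] [0.498  0.1025 0.3173]
```

```bash
python3 -c "
from workcell import robot
print(robot.hand_in())"
```

```text
the job is handed in; nothing more can be done
None
```

The can stands upright in the tray midway between jar and brush, the handle is out and locked at the second stop (pushing it back in met firm resistance), and the gripper holds the grip about 40 mm from the button; the job was handed in at about 29 s of the 54 s allowed, and no verdict was returned.

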